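Put the bedside lamp out with its touch-free dimmer

TASK

Put the bedside lamp out for the night with its touch-free dimmer: with the fingertips push the dimmer's sliding cover fully open, hold the fingertips just above the amber-ringed eye for at least two seconds without touching the dimmer, then push the cover fully shut again. Push the cover by its ridge, do not pinch it, and once it is open keep clear of the blue-ringed eye, which would turn the lamp up. The dimmer is only pushed, never lifted, and it stays where it is with everything else on the chest left alone.

Things in the scene. Friction and masses are not known exactly. Their poses are not given: they have to be found in the camera images.
- dimmer: Black lamp dimmer, a flat box standing loose on the chest: 100 mm along its x, 150 mm along y, top face 26 mm up, low guide rails (to 33 mm) along x at y = +-65 mm. Origin: centre of its underside; x points away from the robot, give or take 0.5 rad of yaw, y to the robot's left, z up. About 0.65 kg on a rubber foot; a level push of 4 N may make it slip.
- cover (a joint): Aluminium cover plate over both eyes, 44 mm along the dimmer's x, 124 mm along y, top 31 mm above the chest. Slides along the dimmer's x between stops: 0 m = fully shut (plate centre at dimmer x = +26 mm), growing as it slides along -x, towards the robot, to 0.044 = fully open (centre at x = -18 mm). Starts up to 8 mm ajar, stays where left, takes about 1 N to push.
- ridge_top (a point): Middle of the top of the grey thumb ridge that stands up across the middle of the cover and moves with it: 10 mm thick along the dimmer's x, 40 mm wide along its y, 16 mm high above the cover plate, top 47 mm above the chest. Axes as the dimmer's.
- ridge_front: The half of the ridge nearer the robot, 5 mm thick, 40 mm wide, 16 mm high; pushing its robot-side face shuts the cover. Origin: centre of its underside, 31 mm above the chest. Axes as the dimmer's.
- ridge_back: The half of the ridge away from the robot, 5 mm thick, 40 mm wide, 16 mm high; pushing its far face opens the cover. Origin: centre of its underside, 31 mm above the chest. Axes as the dimmer's.
- amber_eye: Eye that puts the lamp out: black lens in a 34 mm amber (orange) ring, a flat disc on the dimmer's top at its x = +26, y = +36 mm (left eye seen from the robot), hidden until the cover is open. Origin: centre of its top face, 27.5 mm above the chest. It senses fingertips up to about 50 mm above it, within 20 mm sideways of its middle.
- blue_eye: Eye that turns the lamp up: the same disc with a blue ring, at the dimmer's x = +26, y = -36 mm (right eye seen from the robot). Origin: centre of its top face, 27.5 mm above the chest. It senses fingertips up to about 50 mm above it, within 15 mm sideways of its middle.
- plant: Bystander: succulent in a round white pot, 76 mm across, pot 60 mm and leaves to 108 mm high, loose. Origin: centre of the underside.
- tumbler: Bystander: empty drinking glass, 72 mm across, 95 mm high, loose. Origin: centre of the underside.
- clock: Bystander: round brass alarm clock on a wooden foot, 90 mm wide, 44 mm deep, 101 mm high, loose. Origin: centre of the underside.
- glasses_case: Bystander: blue glasses case lying flat, 62 x 160 x 36 mm, long along its y, loose. Origin: centre of the underside.
Not all that is in view belongs to the job. What is shaped like the dimmer but turquoise is not meant.

How it is judged (in metres and radians):
On the way, in this order (a step that is already met when the one before it is completed fails the run):
1. the cover is pushed fully open (value of joint cover above 0.04 m), for 0.1 s.
2. the tool point dwells just above the amber eye for two seconds with the cover open, touching nothing on the dimmer (value of joint cover above 0.038 m and horizontal distance between the grasp point and amber_eye below 0.022 m and z of the grasp point in the frame of amber_eye between 0.012 and 0.075 m and contact force between each of the arm, the fingers and dimmer below 0.2 N), for 2 s.
3. the cover is pushed fully shut again (value of joint cover below 0.004 m), for 0.2 s.
At the end, for the whole second after the job is handed in: The cover is shut to within 4 mm, the dimmer stands flat and at rest within 25 mm of where it started, and the plant, the tumbler, the clock and the glasses case are within 15 mm of where they were (value of joint cover below 0.004 m and distance of dimmer from where it was at the start of the episode below 0.025 m and angle between dimmer's own z axis and vertical below 0.05 rad and linear speed of dimmer below 0.02 m/s and distance of each of plant, tumbler, clock, glasses_case from where it was at the start of the episode below 0.015 m); the robot touches nothing.
It fails at once if an eye is touched (contact force between the fingers and amber_eye above 0.3 N or contact force between the fingers and blue_eye above 0.3 N).
It fails at once if with the cover open, the tool point comes low over the blue eye (within 15 mm of straight above it, fingertips about 50 mm up or less) (value of joint cover above 0.03 m and horizontal distance between the grasp point and blue_eye below 0.015 m and z of the grasp point in the frame of blue_eye below 0.07 m).
It fails at once if the ridge is pinched: both its faces pressed at once by more than 2 N (contact force between the fingers and ridge_front above 2 N and contact force between the fingers and ridge_back above 2 N).
It fails at once if the dimmer is lifted by 8 mm, tipped, or shoved more than 30 mm (height (world z) of dimmer above 0.008 m or angle between dimmer's own z axis and vertical above 0.15 rad or distance of dimmer from where it was at the start of the episode above 0.03 m).
It fails at once if a bystander is moved more than 15 mm (distance of any of plant, tumbler, clock, glasses_case from where it was at the start of the episode above 0.015 m).
It also fails if it takes over 54 s, if anything falls off the work surface, if the arm or the gripper's body presses on something with over 40 N, if the wrist force passes 120 N, or if a joint passes its speed limit or range.

ROBOT

A 7-joint arm with a two-finger parallel gripper is mounted at the origin on the work surface. World frame = base frame: x ahead of the robot, y to its left, z up, the work surface at z = 0. Lengths are in m, angles in degrees, forces in N, time in s.
With the tool pointing down it reaches from about 0.425 to 0.875 m from the base axis. Payload 4.7 kg.
Tool frame: the origin (TCP) lies between the finger pads, 19 mm behind the fingertips; this is the grasp point; z points along the fingers, y is the line along which they close (so a half turn about z gives the same grasp; the last joint's range is limited). The gripper opens to 87 mm and grips with 3 to 60 N. Pads are 19 mm wide; open, the fingers measure 117 mm over their backs; the gripper's body (75 mm by 190 mm) begins 51 mm behind the grasp point.
Start: joints at [71.683, 18.392, -4.016, 83.108, 1.295, 78.541, -3.26], TCP at [0.213, -0.614, 0.241] pointing down, gripper open.
Joint ranges: [-163.93, 163.93], [-17.29, 119.83], [-79.2, 71.16], [3.27, 140.29], [-89.18, 269.18], [5.43, 117.66], [-154.24, 154.24]. Speed limits (degrees/s): [147.25, 147.25, 180, 180, 180, 180, 180].

INTERFACE

Orientations are given as [roll, pitch, yaw] about the fixed x, y, z axes, in that order (R = Rz(yaw) Ry(pitch) Rx(roll)).
In Python, from cell import env gives the robot as it stands. The module is installed in compiled form; this text tells all that it offers.
- The arm moves only by the tool send_rows, never from a script. Its argument "series" is a list of rows, each an object with "travel": the shift along the tool's x, y, z in cm, a list of three; "dr": the turn, a rotation vector about the tool's x, y, z in degrees, a list of three; "claw": the finger opening in cm, from 0 to 8.7. In form: [{"travel": [tx, ty, tz], "dr": [wx, wy, wz], "claw": claw}, ...]. A call has 1 to 12 rows; each row is the pose to reach, as a shift and turn from the pose commanded when the call began, along the tool's axes at that moment; what a row does not reach only later rows make up. A row lasts 1/12 s, in which the tool goes at most 41.7 mm and 7.16 degrees, less where a joint would pass 70% of its speed; a pose out of reach is approached as far as the arm can. A call with a gripper value outside its range is refused whole. The fingers move at their own pace and stop on an object; "grip_force" is the grip in N (left out, the last holds). Time passes only in rows, so rows that repeat a pose let the fingers close. It gives the time, the measured TCP pose, the force and the opening at its end, in the units of the state.
- env.get_obs(): the state, without advancing time (a new reading comes with each control period).
- env.read_camera(name): name is "scene" or "top" or "wrist"; returns the picture (384x512x3 uint8, blue, green, red); there is no depth.
- env.calibration(name): a dict with "fx", "fy", "cx", "cy" (pixels), "cam_to_world" (4x4, takes a point from camera to world coordinates). Camera axes: x right, y down, z forward; pixel columns grow to the right and rows downward; lengths in m; the calibration is good to about 2 mm. A picture is of the moment at which its call begins: read the wrist's pose just before it. calibration takes no time and is no camera call; for the wrist camera it gives the pose at the moment of the call.
- env.sign_off(): hands the job in, once; it reports no verdict.
The state is a dict: "time_s": time; "qpos": joint angles; "joint_velocities": joint speeds; "effort": joint torques, N m; "tool_pos": TCP position; "tool_rot": TCP orientation; "force": force on the tool from outside, world axes, zero at the start; "wrist_torque": the same for the moment, N m; "grip_width": finger opening in m.
Only numpy, scipy, OpenCV 4.12 (cv2) and the standard library are available. Lean on these libraries where they do the work, as an engineer would, in place of code of your own. Each camera call takes 0.05 s, during which the arm holds its last target. There are 200 camera calls.

## Working session

There is one attempt and no reset: what is moved stays moved. The work goes in short steps, Python scripts to look and compute and a tool call to move; the robot and the scene stay as the last step left them, time stands still between calls to the robot, and variables do not carry over. Pictures are saved under pics/ and viewed, on a budget of 10 in all, crops included, one or two more only if the job needs it, and the job is handed in when it is done.

Besides the shell and the picture viewer there is one more tool, called by a JSON object that holds its "op" and its "data". send_rows: Moves the arm, as the interface text tells. Its arguments: {"type":"object","properties":{"series":{"type":"array"},"grip_force":{"type":"number"}},"required":["series"]}

```bash
mkdir -p pics; python3 - <<'E'
from cell import env
import cv2,numpy as np
o=env.get_obs();print({k:np.round(v,3) for k,v in o.items()})
for n in("top","scene"):
    im=env.read_camera(n);cv2.imwrite(f"pics/{n}0.png",im)
    c=env.calibration(n);print(n,c["fx"],c["cx"],c["cy"],np.round(c["cam_to_world"],3).tolist())
E
```

```text
{'time_s': np.float64(0.0), 'qpos': array([71.683, 18.438, -4.017, 83.175,  1.296, 78.539, -3.261]), 'joint_velocities': array([-0.045, -0.056, -0.049, -0.057,  0.045,  0.044,  0.027]), 'effort': array([-0.0000e+00, -4.9129e+01, -4.0400e-01, -3.1253e+01, -6.4000e-02,
        4.4000e-02,  0.0000e+00]), 'tool_pos': array([ 0.213, -0.614,  0.24 ]), 'tool_rot': array([-1.79893e+02,  6.00000e-03,  1.91280e+01]), 'force': array([-0.876, -0.769, -0.164]), 'wrist_torque': array([ 0.005,  0.024, -0.005]), 'grip_width': np.float64(0.087)}
top 421.0811452415516 265.76139801008577 188.57158323032453 [[0.01, -0.999, 0.043, 0.503], [-1.0, -0.01, 0.006, -0.082], [-0.006, -0.044, -0.999, 1.119], [0.0, 0.0, 0.0, 1.0]]
scene 353.80284167846844 253.6800177048521 187.707211149797 [[0.537, 0.653, -0.534, 1.031], [0.843, -0.418, 0.338, -0.39], [-0.003, -0.632, -0.775, 0.758], [0.0, 0.0, 0.0, 1.0]]
```

View pics/top0.png

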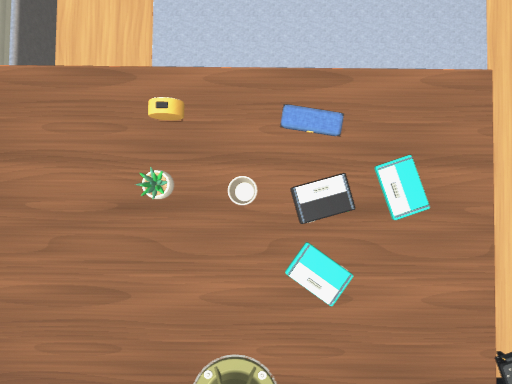

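View pics/scene0.png

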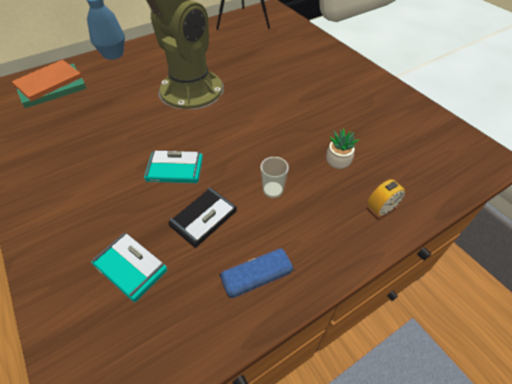

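Top view: the black dimmer is at about (323,198) with the white cover on its far part and the ridge near (321,188). The tumbler is at (243,190), the blue case at (312,120), and turquoise decoys are at (402,188) and (320,275). The scene view agrees, with the dimmer at (203,216). Next I'll measure it.

```bash
cat > h.py <<'E'
import cv2,numpy as np
from cell import env
def plane(c,uv,z):
    T=np.array(c["cam_to_world"]);d=T[:3,:3]@[(uv[0]-c["cx"])/c["fx"],(uv[1]-c["cy"])/c["fy"],1]
    return T[:3,3]+d*(z-T[2,3])/d[2]
E
python3 - <<'E'
from h import *
c=env.calibration("top");im=cv2.imread("pics/top0.png");x0,y0=280,160
r=im[y0:235,x0:365];hsv=cv2.cvtColor(r,cv2.COLOR_BGR2HSV)
white=((hsv[...,1]<40)&(hsv[...,2]>180)).astype(np.uint8)
black=((hsv[...,1]<80)&(hsv[...,2]<90)).astype(np.uint8)
def big(m):
    return max(cv2.findContours(m,cv2.RETR_EXTERNAL,cv2.CHAIN_APPROX_NONE)[0],key=cv2.contourArea)
for n,m,z in(("cover",white,.031),("all",cv2.morphologyEx(white|black,cv2.MORPH_CLOSE,np.ones((3,3))),.026)):
    b=cv2.boxPoints(cv2.minAreaRect(big(m)))+[x0,y0]
    P=np.array([plane(c,p,z) for p in b]);e=np.diff(P,axis=0)
    l=e[np.argmax(np.linalg.norm(e[:2],axis=1))]
    print(n,b.round(1).tolist(),"ctr",P.mean(0).round(4),"sides",np.linalg.norm(e,axis=1).round(4),"long dir deg",np.degrees(np.arctan2(l[1],l[0])).round(2))
# ridge: grey within cover
hull=np.zeros_like(white);cv2.fillPoly(hull,[big(white)],1)
g=cv2.erode(hull,np.ones((5,5)))&(hsv[...,2]<200).astype(np.uint8)
ys,xs=np.nonzero(g);print("grey",len(xs),xs.mean()+x0,ys.mean()+y0,plane(c,(xs.mean()+x0,ys.mean()+y0),.04))
wc=plane(c,(243,190),.05);print("tumbler",wc, "case",plane(c,(312,120),.036))
cv2.imwrite("pics/crop.png",cv2.resize(r,None,fx=8,fy=8,interpolation=cv2.INTER_NEAREST))
E
```

```text
cover [[294.7, 187.1], [341.7, 174.1], [346.2, 190.5], [299.3, 203.4]] ctr [ 0.551  -0.2168  0.031 ] sides [0.1261 0.0438 0.1259] long dir deg -74.0
all [[289.9, 187.4], [344.9, 172.1], [355.0, 208.7], [300.1, 224.0]] ctr [ 0.5272 -0.2227  0.026 ] sides [0.1484 0.0983 0.1478] long dir deg -73.9
grey 10 320.0 188.7 [ 0.55073334 -0.21444793  0.04      ]
tumbler [ 0.54505832 -0.01775392  0.05      ] case [ 0.72882743 -0.19343215  0.036     ]
```

View pics/crop.png

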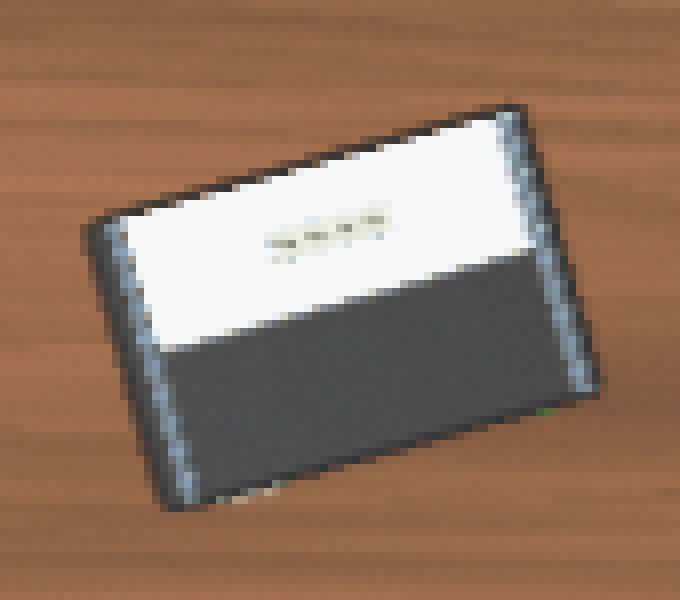

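```bash
cat >> h.py <<'E'
from scipy.spatial.transform import Rotation as R
def delta(p,yaw):
    o=env.get_obs();A=R.from_euler("xyz",o["tool_rot"],degrees=True);B=R.from_euler("xyz",[180,0,yaw],degrees=True)
    print("travel cm",(A.inv().apply(np.array(p)-o["tool_pos"])*100).round(2),"dr",(A.inv()*B).as_rotvec(degrees=True).round(2))
def dim(x,y,z,c=(.5272,-.2227),yaw=16):
    a=np.radians(yaw);return [c[0]+x*np.cos(a)-y*np.sin(a),c[1]+x*np.sin(a)+y*np.cos(a),z]
E
python3 -c "
from h import *
delta(dim(.055,0,.2),16)"
```

```text
travel cm [ 48.01 -26.33   4.07] dr [-0.1   0.01  3.13]
```

{"op": "send_rows", "data": {"series": [{"travel": [1, -0.5, 0], "dr": [0, 0, 0], "claw": 0}, {"travel": [3, -1.6, 0.2], "dr": [0, 0, 0.2], "claw": 0}, {"travel": [5.5, -3, 0.5], "dr": [0, 0, 0.4], "claw": 0}, {"travel": [8, -4.4, 0.7], "dr": [0, 0, 0.6], "claw": 0}, {"travel": [10.5, -5.8, 0.9], "dr": [0, 0, 0.8], "claw": 0}, {"travel": [13, -7.1, 1.1], "dr": [0, 0, 1], "claw": 0}, {"travel": [15.5, -8.5, 1.3], "dr": [0, 0, 1.2], "claw": 0}, {"travel": [18, -9.9, 1.5], "dr": [0, 0, 1.4], "claw": 0}, {"travel": [20.5, -11.2, 1.7], "dr": [0, 0, 1.6], "claw": 0}, {"travel": [23, -12.6, 1.9], "dr": [0, 0, 1.8], "claw": 0}, {"travel": [25.5, -14, 2.1], "dr": [0, 0, 2], "claw": 0}, {"travel": [28, -15.4, 2.3], "dr": [0, 0, 2.2], "claw": 0}], "grip_force": 5}}

```text
time_s: 1.1
tool_pos: [0.428, -0.3747, 0.218]
tool_rot: [-180.0, 0.0, 17.0]
force: [0.3, -0.4, -1.0]
grip_width: 0.015
```

{"op": "send_rows", "data": {"series": [{"travel": [2.5, -1.4, 0.2], "dr": [0, 0, 0.1], "claw": 0}, {"travel": [5, -2.7, 0.4], "dr": [0, 0, 0.2], "claw": 0}, {"travel": [7.5, -4.1, 0.6], "dr": [0, 0, 0.3], "claw": 0}, {"travel": [10, -5.5, 0.8], "dr": [0, 0, 0.4], "claw": 0}, {"travel": [12.5, -6.8, 1.0], "dr": [0, 0, 0.5], "claw": 0}, {"travel": [15, -8.2, 1.2], "dr": [0, 0, 0.6], "claw": 0}, {"travel": [17.5, -9.6, 1.4], "dr": [0, 0, 0.7], "claw": 0}, {"travel": [19, -10.4, 1.6], "dr": [0, 0, 0.8], "claw": 0}, {"travel": [20, -10.9, 1.8], "dr": [0, 0, 0.9], "claw": 0}, {"travel": [20, -10.9, 1.8], "dr": [0, 0, 0.9], "claw": 0}]}}

```text
time_s: 1.93
tool_pos: [0.5879, -0.2106, 0.1995]
tool_rot: [-179.9, -0.0, 16.3]
force: [-0.5, 0.8, -0.3]
grip_width: 0.0006
```

```bash
python3 - <<'E'
from h import *
delta(dim(.055,0,.2),16)
c=env.calibration("wrist");im=env.read_camera("wrist");cv2.imwrite("pics/w1.png",im)
o=env.get_obs();print(o["tool_pos"],o["tool_rot"],o["force"],o["grip_width"],o["time_s"])
print(c["fx"],c["cx"],c["cy"],np.round(c["cam_to_world"],3).tolist())
T=np.array(c["cam_to_world"]);
for p in [dim(x,y,.026) for x in(-.05,.05) for y in(-.075,.075)]+[dim(.026,0,.047)]:
    q=T[:3,:3].T@(np.array(p)-T[:3,3]);print((q[:2]/q[2]*c["fx"]+[c["cx"],c["cy"]]).round(1))
E
```

```text
travel cm [-0.67 -0.51 -0.05] dr [-0.11 -0.02  0.31]
[ 0.5866966  -0.21303336  0.19969287] [-1.79956301e+02  5.49881199e-02  1.61661427e+01] [-1.19573408 -0.09038076  0.79560867] 0.0005475793313567301 1.9833
338.3460148436038 261.4357408549876 197.762580974679 [[0.281, -0.917, -0.283, 0.666], [-0.96, -0.269, -0.081, -0.188], [-0.002, 0.295, -0.956, 0.344], [0.0, 0.0, 0.0, 1.0]]
[327.2 282.8]
[186.5 282.1]
[333.5 192.8]
[180.4 192. ]
[256.6 223.2]
```

View pics/w1.png

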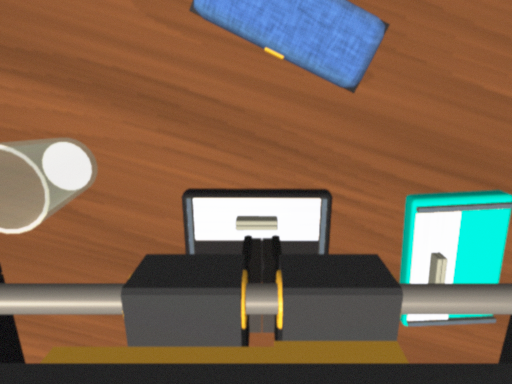

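The wrist view shows the cover and ridge at (257,223), where I predicted them (256.6,223.2). The dimmer's far corners are within 4 px of prediction, so the pose is good to about 2 mm. Next I'll descend beyond the ridge.

{"op": "send_rows", "data": {"series": [{"travel": [-0.4, -0.3, 0.5], "dr": [0, 0, 0.2], "claw": 0}, {"travel": [-0.7, -0.5, 1.5], "dr": [0, 0, 0.3], "claw": 0}, {"travel": [-0.7, -0.5, 3], "dr": [0, 0, 0.3], "claw": 0}, {"travel": [-0.7, -0.5, 4.5], "dr": [0, 0, 0.3], "claw": 0}, {"travel": [-0.7, -0.5, 6], "dr": [0, 0, 0.3], "claw": 0}, {"travel": [-0.7, -0.5, 7.5], "dr": [0, 0, 0.3], "claw": 0}, {"travel": [-0.7, -0.5, 9], "dr": [0, 0, 0.3], "claw": 0}, {"travel": [-0.7, -0.5, 10.5], "dr": [0, 0, 0.3], "claw": 0}, {"travel": [-0.7, -0.5, 12], "dr": [0, 0, 0.3], "claw": 0}, {"travel": [-0.7, -0.5, 13.2], "dr": [0, 0, 0.3], "claw": 0}, {"travel": [-0.7, -0.5, 14.2], "dr": [0, 0, 0.3], "claw": 0}, {"travel": [-0.7, -0.5, 14.2], "dr": [0, 0, 0.3], "claw": 0}]}}

```text
time_s: 2.98
tool_pos: [0.5761, -0.2119, 0.0556]
tool_rot: [-179.9, 0.2, 15.6]
force: [-0.1, 0.7, -1.0]
grip_width: 0.0003
```

```bash
python3 - <<'E'
from h import *
for x in(.055,.0405,-.002): delta(dim(x,0,.056),16)
cv2.imwrite("pics/s2.png",cv2.resize(env.read_camera("scene")[150:270,130:290],None,fx=4,fy=4))
o=env.get_obs();print(o["tool_pos"],o["tool_rot"],o["force"])
E
```

```text
travel cm [ 0.5  -0.31 -0.04] dr [-0.13  0.22 -0.35]
travel cm [-0.95 -0.31 -0.04] dr [-0.13  0.22 -0.35]
travel cm [-5.2  -0.28 -0.02] dr [-0.13  0.22 -0.35]
[ 0.57714254 -0.2118849   0.05701134] [-1.79934721e+02  1.23231000e-01  1.56723639e+01] [0.8345481  0.18406354 0.24100204]
```

View pics/s2.png

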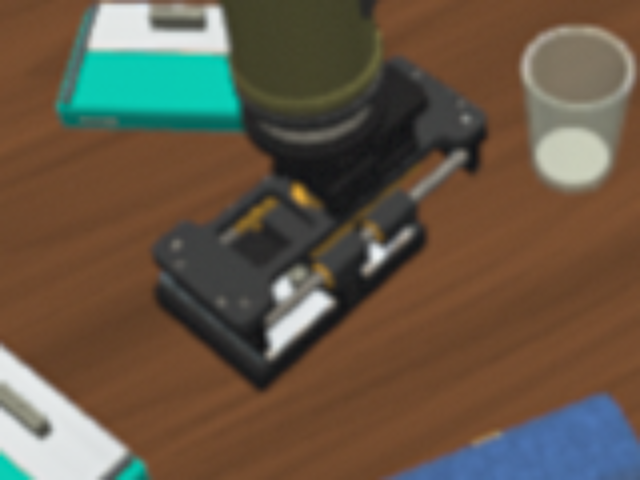

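The scene crop shows the fingers down at the far edge of the cover, beyond the ridge, well clear of the tumbler. I'll push it open slowly.

{"op": "send_rows", "data": {"series": [{"travel": [-0.4, -0.2, 0], "dr": [0, 0, 0], "claw": 0}, {"travel": [-0.8, -0.2, 0], "dr": [0, 0, 0], "claw": 0}, {"travel": [-1.1, -0.2, 0], "dr": [0, 0, 0], "claw": 0}, {"travel": [-1.4, -0.2, 0], "dr": [0, 0, 0], "claw": 0}, {"travel": [-1.7, -0.2, 0], "dr": [0, 0, 0], "claw": 0}, {"travel": [-2.0, -0.2, 0], "dr": [0, 0, 0], "claw": 0}, {"travel": [-2.3, -0.2, 0], "dr": [0, 0, 0], "claw": 0}, {"travel": [-2.6, -0.2, 0], "dr": [0, 0, 0], "claw": 0}, {"travel": [-2.9, -0.2, 0], "dr": [0, 0, 0], "claw": 0}, {"travel": [-3.2, -0.2, 0], "dr": [0, 0, 0], "claw": 0}, {"travel": [-3.5, -0.2, 0], "dr": [0, 0, 0], "claw": 0}, {"travel": [-3.8, -0.2, 0], "dr": [0, 0, 0], "claw": 0}]}}

```text
time_s: 4.03
tool_pos: [0.5411, -0.2201, 0.0582]
tool_rot: [180.0, -0.0, 15.7]
force: [0.6, -0.6, 1.4]
grip_width: 0.0007
```

{"op": "send_rows", "data": {"series": [{"travel": [-0.3, 0, 0], "dr": [0, 0, 0], "claw": 0}, {"travel": [-0.6, 0, 0], "dr": [0, 0, 0], "claw": 0}, {"travel": [-0.8, 0, 0], "dr": [0, 0, 0], "claw": 0}, {"travel": [-1.0, 0, 0], "dr": [0, 0, 0], "claw": 0}, {"travel": [-1.1, 0, 0], "dr": [0, 0, 0], "claw": 0}, {"travel": [-1.1, 0, 0], "dr": [0, 0, 0], "claw": 0}]}}

```text
time_s: 4.53
tool_pos: [0.5303, -0.2229, 0.0581]
tool_rot: [-180.0, 0.0, 15.7]
force: [0.2, 0.5, 0.4]
grip_width: 0.0005
```

```bash
python3 - <<'E'
from h import *
for x in(-.002,-.0035): delta(dim(x,0,.056),16)
o=env.get_obs();print(o["force"])
im=env.read_camera("wrist");cv2.imwrite("pics/w3.png",im);cv2.imwrite("pics/t3.png",env.read_camera("top"))
E
```

```text
travel cm [-0.49 -0.11  0.21] dr [-0.01  0.04 -0.29]
travel cm [-0.64 -0.11  0.21] dr [-0.01  0.04 -0.29]
[0.23440434 0.54376996 0.41430454]
```

View pics/w3.png

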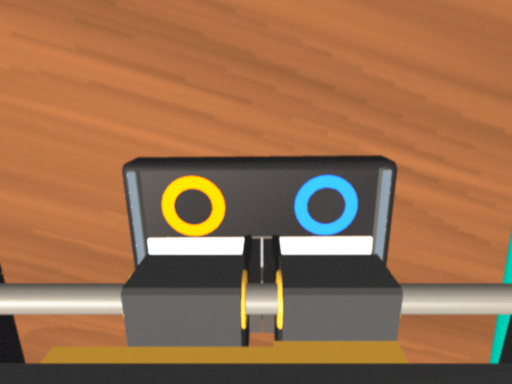

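The wrist view shows both eyes uncovered, amber at (193,206) and blue at (326,205), with the plate's far edge at row ~237. I'll use these to measure the cover travel and the current dimmer pose.

```bash
cat >> h.py <<'E'
def eyes(tag):
    c=env.calibration("wrist");im=env.read_camera("wrist");cv2.imwrite(f"pics/{tag}.png",im);hsv=cv2.cvtColor(im,cv2.COLOR_BGR2HSV);r=[]
    for lo,hi in(((15,150,150),(35,255,255)),((98,150,180),(112,255,255))):
        m=cv2.inRange(hsv,lo,hi);m[260:]=0
        k=max(cv2.findContours(m,cv2.RETR_EXTERNAL,cv2.CHAIN_APPROX_NONE)[0],key=cv2.contourArea)
        e=cv2.fitEllipse(k);r.append(plane(c,e[0],.0275))
    a,b=r;d=(a-b)[:2];yaw=np.degrees(np.arctan2(-d[0],d[1]));t=np.radians(yaw);ux=np.array([np.cos(t),np.sin(t)])
    ctr=(a+b)[:2]/2-.026*ux
    print("amber",a.round(4),"blue",b.round(4),"sep",np.linalg.norm(d).round(4),"yaw",yaw.round(2),"dimmer",ctr.round(4))
    w=np.nonzero(((hsv[...,1]<40)&(hsv[...,2]>180))[:260])
    out=[]
    for lo,hi in((160,235),(290,365)):
        m=(w[1]>lo)&(w[1]<hi)
        if m.sum():
            v=np.median([w[0][m&(w[1]==u)].min() for u in np.unique(w[1][m])]);p=plane(c,((lo+hi)/2,v),.031);out.append((p[:2]-ctr)@ux)
    print("cover far edge x_d",np.round(out,4),"joint",.048-np.mean(out) if out else None)
E
python3 -c "
from h import *
eyes('w4')"
```

```text
amber [ 0.5418 -0.1804  0.0275] blue [ 0.5619 -0.25    0.0275] sep 0.0725 yaw 16.13 dimmer [ 0.5269 -0.2224]
cover far edge x_d [0.0083 0.0084] joint 0.03961646789909174
```

{"op": "send_rows", "data": {"series": [{"travel": [-0.1, 0, 0], "dr": [0, 0, 0], "claw": 0}, {"travel": [-0.2, 0, 0], "dr": [0, 0, 0], "claw": 0}, {"travel": [-0.3, 0, 0], "dr": [0, 0, 0], "claw": 0}, {"travel": [-0.35, 0, 0], "dr": [0, 0, 0], "claw": 0}, {"travel": [-0.4, 0, 0], "dr": [0, 0, 0], "claw": 0}, {"travel": [-0.4, 0, 0], "dr": [0, 0, 0], "claw": 0}, {"travel": [-0.4, 0, 0], "dr": [0, 0, 0], "claw": 0}]}}

```text
time_s: 5.27
tool_pos: [0.5269, -0.224, 0.0583]
tool_rot: [180.0, 0.0, 15.7]
force: [1.0, 0.9, -0.7]
grip_width: 0.0008
```

```bash
python3 -c "
from h import *
eyes('w5');o=env.get_obs();print(o['force'],o['tool_pos'])"
```

```text
amber [ 0.5418 -0.1804  0.0275] blue [ 0.5619 -0.25    0.0275] sep 0.0724 yaw 16.15 dimmer [ 0.5269 -0.2224]
cover far edge x_d [0.0052 0.0046] joint 0.04308259410770344
[ 1.22154737 -0.05527542  0.23825821] [ 0.52689299 -0.22403419  0.05826535]
```

{"op": "send_rows", "data": {"series": [{"travel": [-0.08, 0, 0], "dr": [0, 0, 0], "claw": 0}, {"travel": [-0.15, 0, 0], "dr": [0, 0, 0], "claw": 0}, {"travel": [-0.15, 0, 0], "dr": [0, 0, 0], "claw": 0}, {"travel": [-0.15, 0, 0], "dr": [0, 0, 0], "claw": 0}]}}

```text
time_s: 5.65
tool_pos: [0.5256, -0.2244, 0.0583]
tool_rot: [180.0, -0.0, 15.7]
force: [1.7, 0.8, -0.2]
grip_width: 0.0004
```

```bash
python3 -c "
from h import *
eyes('w6');o=env.get_obs();print(o['force'],o['tool_pos'])
delta(dim(.026,.036,.075,(.5269,-.2224),16.1),16)
delta(dim(-.045,0,.075,(.5269,-.2224),16.1),16)"
```

```text
amber [ 0.5418 -0.1804  0.0275] blue [ 0.5619 -0.25    0.0275] sep 0.0725 yaw 16.15 dimmer [ 0.5269 -0.2225]
cover far edge x_d [0.0039 0.0033] joint 0.04440670205639528
[ 0.78966002  0.66225822 -0.53901796] [ 0.52564445 -0.22440382  0.05831673]
travel cm [ 2.75 -3.78 -1.67] dr [ 0.01 -0.01 -0.27]
travel cm [-4.32 -0.13 -1.67] dr [ 0.01 -0.01 -0.27]
```

The cover is fully open (measured 0.044) and the dimmer hasn't moved. I'll back off, rise and go over the amber eye.

{"op": "send_rows", "data": {"series": [{"travel": [0.4, 0, 0], "dr": [0, 0, 0], "claw": 0}, {"travel": [1.0, 0, -0.2], "dr": [0, 0, 0], "claw": 0}, {"travel": [1.5, 0, -1], "dr": [0, 0, 0], "claw": 0}, {"travel": [2.0, -0.5, -1.7], "dr": [0, 0, 0], "claw": 0}, {"travel": [2.4, -1.5, -1.7], "dr": [0, 0, 0], "claw": 0}, {"travel": [2.75, -2.6, -1.7], "dr": [0, 0, 0], "claw": 0}, {"travel": [2.75, -3.4, -1.7], "dr": [0, 0, 0], "claw": 0}, {"travel": [2.75, -3.8, -1.7], "dr": [0, 0, 0], "claw": 0}, {"travel": [2.75, -3.8, -1.7], "dr": [0, 0, 0], "claw": 0}, {"travel": [2.75, -3.8, -1.7], "dr": [0, 0, 0], "claw": 0}, {"travel": [2.75, -3.8, -1.7], "dr": [0, 0, 0], "claw": 0}, {"travel": [2.75, -3.8, -1.7], "dr": [0, 0, 0], "claw": 0}]}}

```text
time_s: 6.7
tool_pos: [0.5415, -0.1811, 0.0752]
tool_rot: [180.0, 0.0, 15.7]
force: [-0.3, 0.3, 0.6]
grip_width: 0.0004
```

```bash
python3 -c "
from h import *
o=env.get_obs();p=o['tool_pos'];print(p,p-[.5418,-.1804,.0275],o['force'])
cv2.imwrite('pics/w7.png',env.read_camera('wrist'))"
```

```text
[ 0.54150864 -0.18114116  0.0751545 ] [-0.00029136 -0.00074116  0.0476545 ] [-0.26355752  0.251844    0.57671989]
```

View pics/w7.png

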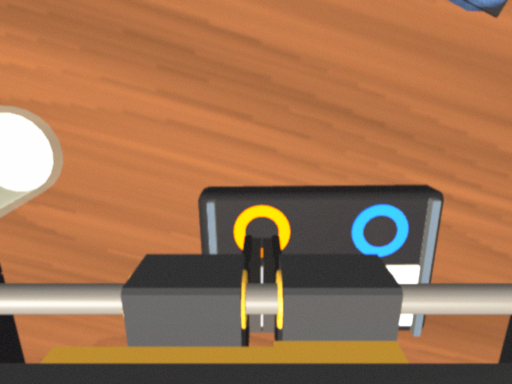

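The fingertips hover over the amber ring (262,232), with nothing touching. I'll dwell 3 s.

{"op": "send_rows", "data": {"series": [{"travel": [0, 0, 0], "dr": [0, 0, 0], "claw": 0}, {"travel": [0, 0, 0], "dr": [0, 0, 0], "claw": 0}, {"travel": [0, 0, 0], "dr": [0, 0, 0], "claw": 0}, {"travel": [0, 0, 0], "dr": [0, 0, 0], "claw": 0}, {"travel": [0, 0, 0], "dr": [0, 0, 0], "claw": 0}, {"travel": [0, 0, 0], "dr": [0, 0, 0], "claw": 0}, {"travel": [0, 0, 0], "dr": [0, 0, 0], "claw": 0}, {"travel": [0, 0, 0], "dr": [0, 0, 0], "claw": 0}, {"travel": [0, 0, 0], "dr": [0, 0, 0], "claw": 0}, {"travel": [0, 0, 0], "dr": [0, 0, 0], "claw": 0}, {"travel": [0, 0, 0], "dr": [0, 0, 0], "claw": 0}, {"travel": [0, 0, 0], "dr": [0, 0, 0], "claw": 0}]}}

```text
time_s: 7.75
tool_pos: [0.5417, -0.1804, 0.0752]
tool_rot: [180.0, 0.0, 15.7]
force: [-0.1, 0.4, 0.0]
grip_width: 0.0001
```

{"op": "send_rows", "data": {"series": [{"travel": [0, 0, 0], "dr": [0, 0, 0], "claw": 0}, {"travel": [0, 0, 0], "dr": [0, 0, 0], "claw": 0}, {"travel": [0, 0, 0], "dr": [0, 0, 0], "claw": 0}, {"travel": [0, 0, 0], "dr": [0, 0, 0], "claw": 0}, {"travel": [0, 0, 0], "dr": [0, 0, 0], "claw": 0}, {"travel": [0, 0, 0], "dr": [0, 0, 0], "claw": 0}, {"travel": [0, 0, 0], "dr": [0, 0, 0], "claw": 0}, {"travel": [0, 0, 0], "dr": [0, 0, 0], "claw": 0}, {"travel": [0, 0, 0], "dr": [0, 0, 0], "claw": 0}, {"travel": [0, 0, 0], "dr": [0, 0, 0], "claw": 0}, {"travel": [0, 0, 0], "dr": [0, 0, 0], "claw": 0}, {"travel": [0, 0, 0], "dr": [0, 0, 0], "claw": 0}]}}

```text
time_s: 8.75
tool_pos: [0.5417, -0.1804, 0.0752]
tool_rot: [180.0, 0.0, 15.7]
force: [-0.4, -0.3, -0.5]
grip_width: -0.0002
```

{"op": "send_rows", "data": {"series": [{"travel": [0, 0, 0], "dr": [0, 0, 0], "claw": 0}, {"travel": [0, 0, 0], "dr": [0, 0, 0], "claw": 0}, {"travel": [0, 0, 0], "dr": [0, 0, 0], "claw": 0}, {"travel": [0, 0, 0], "dr": [0, 0, 0], "claw": 0}, {"travel": [0, 0, 0], "dr": [0, 0, 0], "claw": 0}, {"travel": [0, 0, 0], "dr": [0, 0, 0], "claw": 0}, {"travel": [0, 0, 0], "dr": [0, 0, 0], "claw": 0}, {"travel": [0, 0, 0], "dr": [0, 0, 0], "claw": 0}, {"travel": [0, 0, 0], "dr": [0, 0, 0], "claw": 0}, {"travel": [0, 0, 0], "dr": [0, 0, 0], "claw": 0}, {"travel": [0, 0, 0], "dr": [0, 0, 0], "claw": 0}, {"travel": [0, 0, 0], "dr": [0, 0, 0], "claw": 0}]}}

```text
time_s: 9.75
tool_pos: [0.5417, -0.1804, 0.0752]
tool_rot: [180.0, 0.0, 15.7]
force: [0.1, -0.7, -0.3]
grip_width: 0.0004
```

```bash
python3 -c "
from h import *
o=env.get_obs();print(o['time_s'],o['tool_pos'])
for x,z in((-.045,.075),(-.045,.057),(.0115,.057)):delta(dim(x,0,z,(.5269,-.2225),16.1),16.1)"
```

```text
9.75 [ 0.54167578 -0.18035175  0.07524308]
travel cm [-7.06  3.69  0.02] dr [ 0.    0.   -0.38]
travel cm [-7.06  3.69  1.82] dr [ 0.    0.   -0.38]
travel cm [-1.41  3.65  1.82] dr [ 0.    0.   -0.38]
```

{"op": "send_rows", "data": {"series": [{"travel": [-0.6, 0, -0.6], "dr": [0, 0, 0], "claw": 0}, {"travel": [-1.8, 0.2, -1.2], "dr": [0, 0, -0.1], "claw": 0}, {"travel": [-3.4, 0.6, -1.2], "dr": [0, 0, -0.2], "claw": 0}, {"travel": [-5, 1.2, -1.2], "dr": [0, 0, -0.3], "claw": 0}, {"travel": [-6.4, 2.2, -1.2], "dr": [0, 0, -0.4], "claw": 0}, {"travel": [-7.1, 3.2, -1.2], "dr": [0, 0, -0.4], "claw": 0}, {"travel": [-7.1, 3.7, -0.8], "dr": [0, 0, -0.4], "claw": 0}, {"travel": [-7.1, 3.7, 0], "dr": [0, 0, -0.4], "claw": 0}, {"travel": [-7.1, 3.7, 0.8], "dr": [0, 0, -0.4], "claw": 0}, {"travel": [-7.1, 3.7, 1.4], "dr": [0, 0, -0.4], "claw": 0}, {"travel": [-7.1, 3.7, 1.8], "dr": [0, 0, -0.4], "claw": 0}, {"travel": [-7.1, 3.7, 1.8], "dr": [0, 0, -0.4], "claw": 0}]}}

```text
time_s: 10.75
tool_pos: [0.4829, -0.2338, 0.0556]
tool_rot: [-179.9, 0.1, 16.2]
force: [-0.8, 0.7, -0.1]
grip_width: 0.0004
```

{"op": "send_rows", "data": {"series": [{"travel": [0.5, 0, 0], "dr": [0, 0, 0], "claw": 0}, {"travel": [1, 0, 0], "dr": [0, 0, 0], "claw": 0}, {"travel": [1.4, 0, 0], "dr": [0, 0, 0], "claw": 0}, {"travel": [1.8, 0, 0], "dr": [0, 0, 0], "claw": 0}, {"travel": [2.2, 0, 0], "dr": [0, 0, 0], "claw": 0}, {"travel": [2.6, 0, 0], "dr": [0, 0, 0], "claw": 0}, {"travel": [3, 0, 0], "dr": [0, 0, 0], "claw": 0}, {"travel": [3.4, 0, 0], "dr": [0, 0, 0], "claw": 0}, {"travel": [3.8, 0, 0], "dr": [0, 0, 0], "claw": 0}, {"travel": [4.2, 0, 0], "dr": [0, 0, 0], "claw": 0}, {"travel": [4.6, 0, 0], "dr": [0, 0, 0], "claw": 0}, {"travel": [4.9, 0, 0], "dr": [0, 0, 0], "claw": 0}]}}

```text
time_s: 11.75
tool_pos: [0.531, -0.2215, 0.0573]
tool_rot: [180.0, -0.0, 16.1]
force: [-1.1, -1.0, 1.0]
grip_width: 0.0003
```

```bash
python3 -c "
from h import *
o=env.get_obs();print(o['time_s'],o['tool_pos'],o['force'])
delta(dim(.0115,0,.057,(.5269,-.2225),16.1),16.1)
cv2.imwrite('pics/w8.png',env.read_camera('wrist'))"
```

```text
11.75 [ 0.53098935 -0.22148587  0.05726377] [-1.11594055 -1.04195821  0.9879031 ]
travel cm [ 0.73 -0.02  0.03] dr [ 0.01 -0.01  0.04]
```

View pics/w8.png

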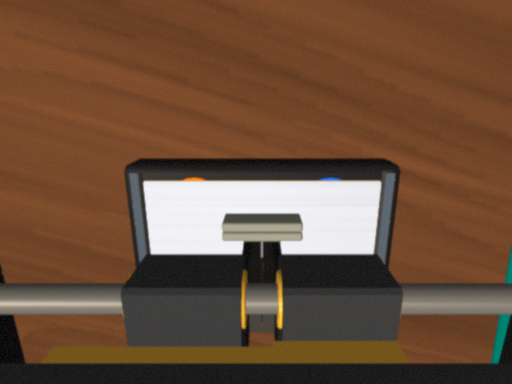

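The cover is nearly shut: its far edge is at row ~180, with slivers of both eyes still showing. About 7 mm remains, so I'll push that slowly.

{"op": "send_rows", "data": {"series": [{"travel": [0.2, 0, 0], "dr": [0, 0, 0], "claw": 0}, {"travel": [0.4, 0, 0], "dr": [0, 0, 0], "claw": 0}, {"travel": [0.5, 0, 0], "dr": [0, 0, 0], "claw": 0}, {"travel": [0.6, 0, 0], "dr": [0, 0, 0], "claw": 0}, {"travel": [0.7, 0, 0], "dr": [0, 0, 0], "claw": 0}, {"travel": [0.75, 0, 0], "dr": [0, 0, 0], "claw": 0}, {"travel": [0.75, 0, 0], "dr": [0, 0, 0], "claw": 0}, {"travel": [0.75, 0, 0], "dr": [0, 0, 0], "claw": 0}]}}

```text
time_s: 12.47
tool_pos: [0.5367, -0.2198, 0.0571]
tool_rot: [-180.0, 0.1, 16.1]
force: [-5.0, 0.6, 2.9]
grip_width: 0.0004
```

```bash
cat >> h.py <<'E'
def shut(tag):
    c=env.calibration("wrist");im=env.read_camera("wrist");cv2.imwrite(f"pics/{tag}.png",im);hsv=cv2.cvtColor(im,cv2.COLOR_BGR2HSV)
    w=((hsv[...,1]<40)&(hsv[...,2]>180));ux=np.array([np.cos(np.radians(16.1)),np.sin(np.radians(16.1))])
    r=[np.argmax(w[:,u]) for u in range(160,365)];v=np.median(r);p=plane(c,(262,v),.031)
    print("edge row",v,"x_d",(p[:2]-[.5269,-.2225])@ux,"joint",.048-(p[:2]-[.5269,-.2225])@ux)
    o=env.get_obs();print(o['time_s'],o['tool_pos'],o['force'])
E
python3 -c "
from h import *
shut('w9')"
```

```text
edge row 182.0 x_d 0.047091412821180366 joint 0.0009085871788196351
12.5167 [ 0.53674099 -0.21982507  0.0571358 ] [-5.17905964  0.48180663  3.28283064]
```

The push now reads 5 N with the edge where it should be, so the cover is at its stop. I'll back off and rise.

{"op": "send_rows", "data": {"series": [{"travel": [-0.3, 0, 0], "dr": [0, 0, 0], "claw": 0}, {"travel": [-0.9, 0, 0], "dr": [0, 0, 0], "claw": 0}, {"travel": [-1.6, 0, -0.3], "dr": [0, 0, 0], "claw": 0}, {"travel": [-2.2, 0, -1.5], "dr": [0, 0, 0], "claw": 0}, {"travel": [-3, 0, -3.5], "dr": [0, 0, 0], "claw": 0}, {"travel": [-4, 0, -6], "dr": [0, 0, 0], "claw": 0}, {"travel": [-5, 0, -8.5], "dr": [0, 0, 0], "claw": 0}, {"travel": [-6, 0, -11], "dr": [0, 0, 0], "claw": 0}, {"travel": [-7, 0, -13], "dr": [0, 0, 0], "claw": 0}, {"travel": [-7.5, 0, -14], "dr": [0, 0, 0], "claw": 0}, {"travel": [-7.5, 0, -14], "dr": [0, 0, 0], "claw": 0}, {"travel": [-7.5, 0, -14], "dr": [0, 0, 0], "claw": 0}]}}

```text
time_s: 13.52
tool_pos: [0.4657, -0.2405, 0.1976]
tool_rot: [179.9, -0.1, 16.1]
force: [0.7, 0.2, -0.6]
grip_width: 0.0005
```

```bash
python3 -c "
from h import *
shut('w10');im=env.read_camera('top');cv2.imwrite('pics/t10.png',im)
a=cv2.imread('pics/w10.png');cv2.imwrite('pics/both.png',cv2.hconcat([cv2.resize(a,(400,300)),cv2.resize(im,(400,300))]))"
```

```text
edge row 57.0 x_d 0.047110678985262285 joint 0.0008893210147377165
13.5667 [ 0.4654284  -0.2399396   0.19654414] [-0.44532264  0.23736336 -0.44425657]
```

View pics/both.png

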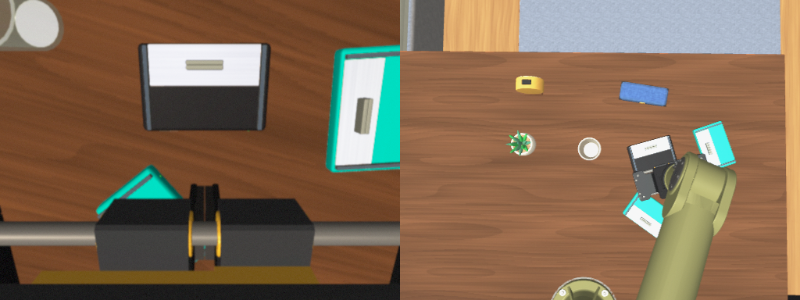

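The cover is shut (left panel, cover at the dimmer's far edge with both eyes hidden). The arm is clear and the bystanders look unmoved (right panel). Handing in.

```bash
python3 -c "
from cell import env
print(env.sign_off())"
```

```text
the job is handed in; nothing more can be done
None
```

I pushed the cover fully open by the ridge's far face and held the closed fingertips over the amber eye for about 3 s. Then I pushed the cover shut by the ridge's robot-side face and handed the job in at about 13.6 s of the 54 s allowed. The hand-in gives no verdict, so these results rest on my own measurements:

- **Cover open:** it measured 0.044 m, and the dimmer had not measurably moved at that point.
- **Dwell:** the grasp point was within 1 mm sideways of the amber eye and 48 mm above it. The force readings stayed at sensor noise, under 1 N, which is too coarse to prove the 0.2 N limit, but the fingertips were about 29 mm above the eye.
- **Cover shut:** it measured about 0.001 m, both at the stop and after I backed off. This assumes the dimmer stayed where I last measured it.
- **Closing push:** it reached about 5 N at the stop, above the 4 N at which the dimmer may slip. The cover's edge was where it should be, so any slip was probably a millimetre or so.
- **Bystanders:** by eye, the last overhead picture shows all four where they started. I did not measure them again.

No checks failed or disagreed.

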